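# Latch the long carving box

### The job

Close the toggle latch on top of the long box: swing its wire bail over so that it hooks behind the keeper on the sliding lid, then press the lever over until it lies flat and the bail is pulled tight. Leave the latch of the square box standing open as it is.

Things in the scene. Friction and masses are not known exactly. Their poses are not given: they have to be found in the camera images.
- long_keeper (a point): Steel hook 26 mm wide, 19 high on the sliding lid of the fixed long timber box (320 x 120, 90 high). Point: seat of the hooked bail bar, 4 mm above the lid, behind the hook; a lip overhangs it 3 mm to +x. x runs along the box from lever to keeper, roughly away from the robot; z up. The lever's hinge (along y) is 83 mm to -x, 6 mm higher. Shutting the latch draws the sprung lid 3 mm to -x.
- long_bail_bar (a point): Middle of the cross bar of the long box's bail, a 6 mm wire loop 58 mm wide; bar 104 mm from the loop's pivot, which sits on the lever 24 mm from its hinge. It starts upright, leaning 0-30 deg back from the keeper, held by slight friction. Pushed at the bar (under 1 N) towards the keeper, it falls by itself from 35 deg past vertical to the lid beyond the hook, with 10-18 mm slack.
- long_lever_tip (a point): Free tip of the long box's lever, a steel strip 26 mm wide, 4 thick, 66 long from its hinge, between the bail's arms. Starts upright to 17 deg past it towards the keeper; stays where left. Pushed back from the keeper and down, it turns until flat along -x, 10 mm above the box top, and stops. With the bail hooked that takes 2-6 N at mid-lever; over centre 15 deg before flat, then stays shut.
- square_bail_bar (a point): Middle of the bail's cross bar of the identical open latch on the other, square timber box (200 x 190, 90 mm high, fixed) beside the long one. To be left alone.

How it is judged (in metres and radians):
On the way:
1. the bail's bar is down behind the keeper's hook while the lever is still up (x of long_bail_bar in the frame of long_keeper between -0.003 and 0.03 m and z of long_bail_bar in the frame of long_keeper below 0.009 m and z of long_lever_tip in the frame of long_keeper above 0.035 m), for 0.1 s.
At the end, for the whole second after the job is handed in: The long box's bail bar sits tight behind its keeper's hook (within 4 mm of the seat point along the box, and no more than 9 mm above it) and its lever lies flat past centre (tip no more than 16 mm above the seat point, i.e. within 10 mm of its flat height) (x of long_bail_bar in the frame of long_keeper between -0.003 and 0.004 m and z of long_bail_bar in the frame of long_keeper below 0.009 m and z of long_lever_tip in the frame of long_keeper below 0.016 m and x of long_lever_tip in the frame of long_keeper below -0.12 m); the robot touches nothing.
It fails at once if the square box's latch is moved (distance of square_bail_bar from where it was at the start of the episode above 0.03 m).
It also fails if it takes over 35 s, if anything falls off the work surface, if the arm or the gripper's body presses on something with over 40 N, if the wrist force passes 120 N, or if a joint passes its speed limit or range.

### The arm

A 6-joint arm with a two-finger parallel gripper is mounted at the origin on the work surface. World frame = base frame: x ahead of the robot, y to its left, z up, the work surface at z = 0. Lengths are in mm, angles in rad, forces in N, time in s.
With the tool pointing down it reaches from about 350 to 975 mm from the base axis. Payload 7.1 kg.
Tool frame: the origin (TCP) lies between the finger pads; the fingertips stand 14 mm ahead of it and the grasp point (between the pads) lies 5 mm behind it (ctrl.tcp_to_tips is the distance from the TCP to the fingertips, in mm); z points along the fingers, y is the line along which they close (so a half turn about z gives the same grasp; the last joint's range is limited). The gripper opens to 88 mm and grips with 3 to 60 N. Pads are 20 mm wide; open, the fingers measure 115 mm over their backs; the gripper's body (75 mm by 178 mm) begins 61 mm behind the grasp point.
Start: joints at [1.297, 0.423, 1.63, -0, 1.089, -0.019], TCP at [157.501, 604.813, 236.675] pointing down, gripper open.
Joint ranges: [-3, 3], [-0.9, 2.11], [0.09, 2.58], [-1.31, 4.45], [0.11, 2.69], [-2.54, 2.54]. Speed limits (rad/s): [2.39, 2.39, 3.01, 3.14, 3.14, 3.14].

### API

Orientations are given as a rotation vector (axis times angle).
In Python, from workcell import ctrl gives the robot as it stands.
- The arm moves only by the tool apply_moves, never from a script. Its argument "series" is a list that holds one entry, the list of rows, each a list of 7 numbers: the shift along the tool's x, y, z in cm, then the turn, a rotation vector about the tool's x, y, z in degrees, then the opening, from 0 (shut) to 1 (fully open). A call has 1 to 12 rows; each row shifts and turns the commanded pose from where the row before left it, along the tool's axes as they then stand; what a row does not reach is not made up. A row lasts 1/10 s, in which the tool goes at most 50 mm and 8.59 degrees, less where a joint would pass 70% of its speed; a pose out of reach is approached as far as the arm can. A call with a gripper value outside its range is refused whole. The fingers move at their own pace and stop on an object; the grip force is fixed at half the most. Time passes only in rows, so rows that do not move let the fingers close. It gives the time, the measured TCP pose, the force and the opening at its end, in the units of the state.
- ctrl.get_obs(): the state, without advancing time (a new reading comes with each control period).
- ctrl.get_image(name): name is "side" or "top"; returns a dict with "img" (480x640x3 uint8, blue, green, red), "K" (3x3 intrinsics, pixels), "dist" ([k1, k2, p1, p2, k3] as OpenCV has them; the pictures are not rectified), "cam_to_world" (4x4, takes a point from camera to world coordinates). Camera axes: x right, y down, z forward; pixel columns grow to the right and rows downward; lengths in mm; the calibration is good to about 2 mm. A picture is of the moment at which its call begins. There is no depth.
- ctrl.close_job(): hands the job in, once; it reports no verdict.
The state is a dict: "t": time; "qpos": joint angles; "qvel": joint speeds; "joint_torque": joint torques, N m; "ee_pos": TCP position; "orientation": TCP orientation; "ft_force": force on the tool from outside, world axes, zero at the start; "moment": the same for the moment, N m; "width": finger opening in mm.
Only numpy, scipy, OpenCV 4.12 (cv2) and the standard library are available. Lean on these libraries where they do the work, as an engineer would, in place of code of your own. Each camera call takes 0.05 s, during which the arm holds its last target. There are 200 camera calls.

## Working session

There is one attempt and no reset: what is moved stays moved. The work goes in short steps, Python scripts to look and compute and a tool call to move; the robot and the scene stay as the last step left them, time stands still between calls to the robot, and variables do not carry over. Pictures are saved under pics/ and viewed, on a budget of 10 in all, crops included, one or two more only if the job needs it, and the job is handed in when it is done.

Besides the shell and the picture viewer there is one more tool, called after ">>>" as name(argument=value, ...) on one line, values as JSON. apply_moves: Moves the arm, as the interface text tells. Its arguments: {"type":"object","properties":{"series":{"type":"array","items":{"type":"array","items":{"type":"array","items":{"type":"number"}}}}},"required":["series"]}

```bash
mkdir -p pics; ls; python3 - <<'E'
from workcell import ctrl
import cv2,numpy as np
o=ctrl.get_obs();print({k:np.round(v,3) for k,v in o.items()})
for n in("top","side"):
    d=ctrl.get_image(n);cv2.imwrite(f"pics/{n}0.png",d["img"]);print(n,d["K"].tolist(),np.round(d["dist"],4),np.round(d["cam_to_world"],3).tolist())
E
```

```text
pics
{'t': np.float64(0.0), 'qpos': array([ 1.297,  0.424,  1.631,  0.   ,  1.089, -0.019]), 'qvel': array([-0.   , -0.   , -0.001,  0.001,  0.003,  0.   ]), 'joint_torque': array([ 0.0000e+00, -5.4463e+01, -2.7366e+01,  6.4000e-02,  2.3000e-02,
       -0.0000e+00]), 'ee_pos': array([157.33 , 604.293, 235.877]), 'orientation': array([-3.990e-01, -3.116e+00,  2.000e-03]), 'ft_force': array([ 0.921,  0.12 , -0.459]), 'moment': array([-0.002,  0.016, -0.036]), 'width': np.float64(87.677)}
top [[584.5253454706769, 0.0, 319.4307550371613], [0.0, 584.5253454706769, 239.20128709328245], [0.0, 0.0, 1.0]] [-0.0347  0.      0.      0.      0.    ] [[0.072, -0.974, 0.213, 277.347], [-0.997, -0.071, 0.013, -34.546], [0.002, -0.213, -0.977, 1348.834], [0.0, 0.0, 0.0, 1.0]]
side [[507.21321322557907, 0.0, 320.16127935424544], [0.0, 507.21321322557907, 242.433802271917], [0.0, 0.0, 1.0]] [-0.093  0.     0.     0.     0.   ] [[0.853, -0.27, 0.446, 21.811], [-0.521, -0.465, 0.716, -842.543], [0.014, -0.843, -0.537, 755.832], [0.0, 0.0, 0.0, 1.0]]
```

View pics/top0.png

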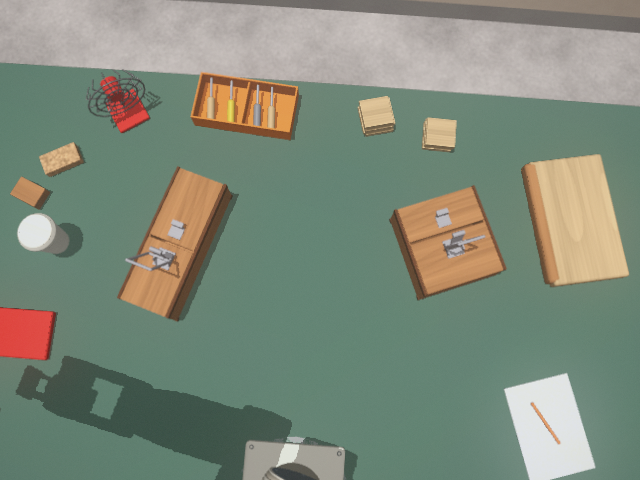

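View pics/side0.png

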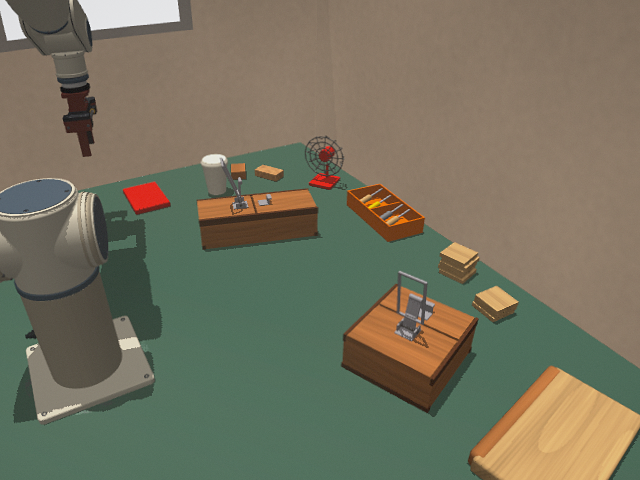

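The top view shows the long box with corners near (180,168), (228,186), (172,318), (119,298), its keeper near (176,229) and its lever and bail near (160,258). The side view shows the long box near (257,218), with its bail standing near (235,180). I'll zoom in on both.

```bash
cat > h.py <<'E'
import cv2,numpy as np
from workcell import ctrl
def ray(d,px):
    p=cv2.undistortPoints(np.array([[px]],float),d["K"],d["dist"])[0,0]
    T=np.array(d["cam_to_world"]);return T[:3,3],T[:3,:3]@np.r_[p,1]
def onz(d,px,z):
    o,r=ray(d,px);return o+r*(z-o[2])/r[2]
def tri(d1,p1,d2,p2):
    o1,r1=ray(d1,p1);o2,r2=ray(d2,p2)
    s=np.linalg.lstsq(np.c_[r1,-r2],o2-o1,rcond=None)[0]
    a,b=o1+s[0]*r1,o2+s[1]*r2;return (a+b)/2,np.linalg.norm(a-b)
def proj(d,P):
    T=np.linalg.inv(np.array(d["cam_to_world"]));r=cv2.Rodrigues(T[:3,:3])[0]
    return cv2.projectPoints(np.array(P,float).reshape(-1,3),r,T[:3,3],d["K"],d["dist"])[0][:,0]
E
python3 - <<'E'
from h import *
t=ctrl.get_image("top");s=ctrl.get_image("side")
hsv=cv2.cvtColor(t["img"],cv2.COLOR_BGR2HSV)
m=cv2.inRange(hsv,(3,90,100),(22,255,255));m[:,:110]=0;m[:160]=0;m[:,260:]=0
c=max(cv2.findContours(cv2.morphologyEx(m,cv2.MORPH_CLOSE,np.ones((15,15))),0,2)[0],key=cv2.contourArea)
print(cv2.boxPoints(cv2.minAreaRect(c)))
P=[onz(t,p,90) for p in cv2.boxPoints(cv2.minAreaRect(c)).tolist()]
print(np.round(P),[np.linalg.norm(P[i]-P[i-1]) for i in range(4)])
a=cv2.resize(t["img"][205:285,110:210],None,fx=6,fy=6,interpolation=2)
b=cv2.resize(s["img"][150:250,190:325],None,fx=5.9,fy=5.9,interpolation=2)
cv2.imwrite("pics/ct.png",a);cv2.imwrite("pics/cs.png",b)
E
```

```text
[[116.744156 297.08032 ]
 [171.70454  162.27184 ]
 [226.04875  184.42755 ]
 [171.08836  319.23602 ]]
[[392. 411.  90.]
 [706. 330.  90.]
 [663. 201.  90.]
 [353. 287.  90.]] [np.float64(129.68578823936448), np.float64(324.2374478422456), np.float64(136.36250681800468), np.float64(320.75656820985034)]
```

View pics/ct.png

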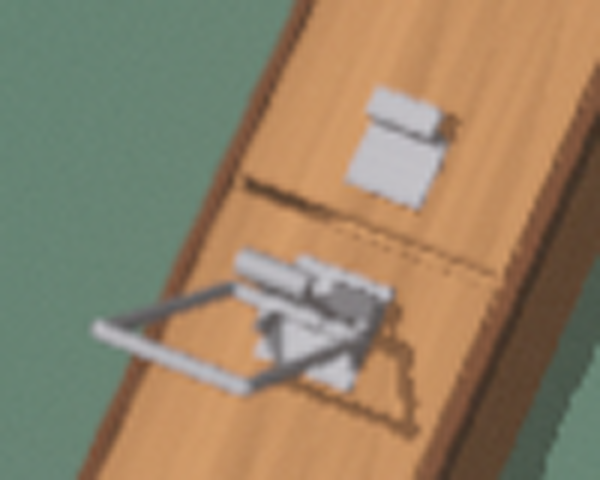

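View pics/cs.png

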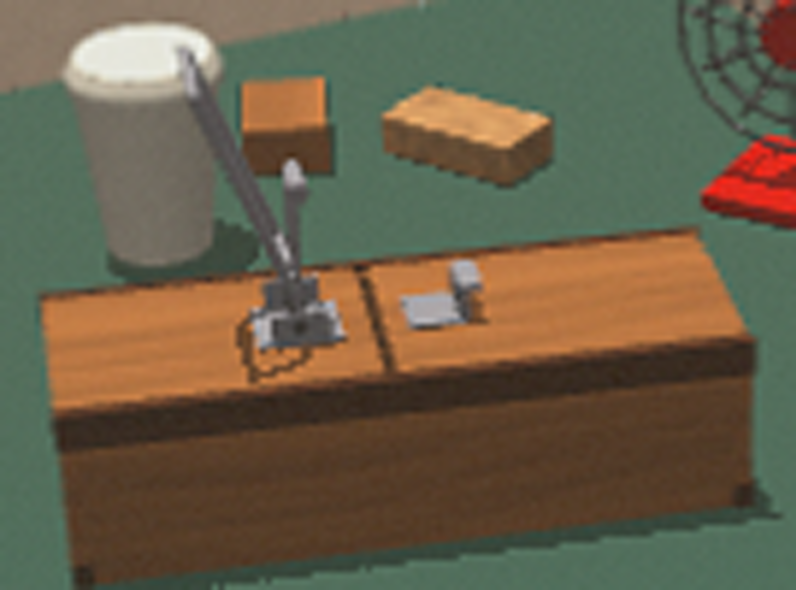

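The top crop shows the bail bar from (97,328) to (245,388), the lever tip near (273,270) and the hook top near (405,112). The side crop shows the bar near (187,72), the tip near (293,172) and the hook near (465,275). The bail leans back from the keeper, and the lever is about upright.

```bash
python3 - <<'E'
from h import *
t=ctrl.get_image("top");s=ctrl.get_image("side")
T=lambda x,y:(110+x/6-.4,205+y/6-.4)
S=lambda x,y:(190+x/5.9-.4,150+y/5.9-.4)
for n,a,b in(("bar",T(171,358),S(187,72)),("tip",T(273,270),S(293,172)),("hook",T(405,112),S(465,273))):
    p,e=tri(t,a,s,b);print(n,np.round(p,1),round(e,1))
print("hook on 109",onz(t,T(405,112),108))
e=[onz(t,T(*p),90)for p in((302,0),(90,470))];d=e[0]-e[1];print("edge ang",np.degrees(np.arctan2(d[1],d[0])),e)
e=[onz(t,T(*p),90)for p in((600,78),(418,470))];d=e[0]-e[1];print("edge ang",np.degrees(np.arctan2(d[1],d[0])),e)
b=[onz(t,T(*p),200)for p in((97,328),(245,388))];d=b[1]-b[0];print("bar",np.degrees(np.arctan2(d[1],d[0])),np.linalg.norm(d))
# side view edges on z=90
c=[onz(s,S(*p),90) for p in((40,297),(697,232),(752,342),(55,412))];print(np.round(c,1))
d=c[2]-c[3];print(np.degrees(np.arctan2(d[1],d[0])))
E
```

```text
bar [446.5 331.4 222.7] 1.1
tip [487.5 317.6 169.9] 1.0
hook [560.4 295.1 109.6] 0.4
hook on 109 [560.89898198 295.44062035 108.        ]
edge ang -16.63115462490675 [array([604.97295796, 344.05807041,  90.        ]), array([423.90322713, 398.14452577,  90.        ])]
edge ang -18.21505559323411 [array([583.14647755, 229.52255476,  90.        ]), array([432.7338483 , 279.01951115,  90.        ])]
bar -107.505806859394 54.77764277140811
[[390.  409.3  90. ]
 [696.  311.9  90. ]
 [660.7 200.6  90. ]
 [358.2 300.6  90. ]]
-18.303467616899407
```

The measurements fit the stated sizes: box axis at about -17.5°, hook at z≈109, tip at z≈168, bar at z≈222, and all three on one line. I'll turn the tool to align it, close the fingers and go behind the bar.

>>> apply_moves(series=[[[0,0,0,0,0,2.9,0],[-3.2,-1.7,0,0,0,0,0],[-3.2,-1.7,0,0,0,0,0],[-3.2,-1.7,0,0,0,0,0],[-3.2,-1.7,0,0,0,0,0],[-3.2,-1.8,0,0,0,0,0],[-3.2,-1.8,0,0,0,0,0],[-3.2,-1.8,0,0,0,0,0],[-3.2,-1.8,0,0,0,0,0],[-3.2,-1.7,0,0,0,0,0],[-2.9,-1.7,0.0,0,0,0,0],[0,0,2.8,0,0,0,0]]])

```text
t: 1.5
ee_pos: [411.7, 342.7, 211.5]
orientation: [0.482, 3.099, 0.008]
ft_force: [-0.2, 0.1, -0.4]
width: 0.2
```

>>> apply_moves(series=[[[0,0,0,0,0,0,0],[0,0,0,0,0,0,0],[0,0,0,0,0,0,0]]])

```text
t: 1.8
ee_pos: [407.5, 344.3, 209.5]
orientation: [0.476, 3.105, 0.001]
ft_force: [-0.5, 0.4, 0.1]
width: 0.3
```

```bash
cat > look.py <<'E'
import sys
from h import *
H=np.array([560.4,295.1,0]);a=np.radians(-17.5);U=np.array([np.cos(a),np.sin(a),0]);V=np.array([-U[1],U[0],0])
o=ctrl.get_obs();p=o["ee_pos"]
R=cv2.Rodrigues(np.array(o["orientation"]))[0]
print("t",o["t"],"s,v,z",np.round([(p-H)@U,(p-H)@V,p[2]],1),"F",np.round(o["ft_force"],1),"w",o["width"],"y ang",np.degrees(np.arctan2(R[1,1],R[0,1])),"z",np.round(R[:,2],3))
if len(sys.argv)>1:
    t=ctrl.get_image("top");s=ctrl.get_image("side")
    c=np.hstack([cv2.resize(t["img"][185:285,110:210],(390,390),interpolation=2),cv2.resize(s["img"][150:250,200:300],(390,390),interpolation=2)])
    cv2.imwrite(f"pics/{sys.argv[1]}.png",c)
E
python3 look.py a1
```

```text
t 1.8 s,v,z [-160.6    0.9  209.5] F [-0.5  0.4  0.1] w 0.3162070453160827 y ang 72.55405367573739 z [ 0.001  0.001 -1.   ]
```

View pics/a1.png

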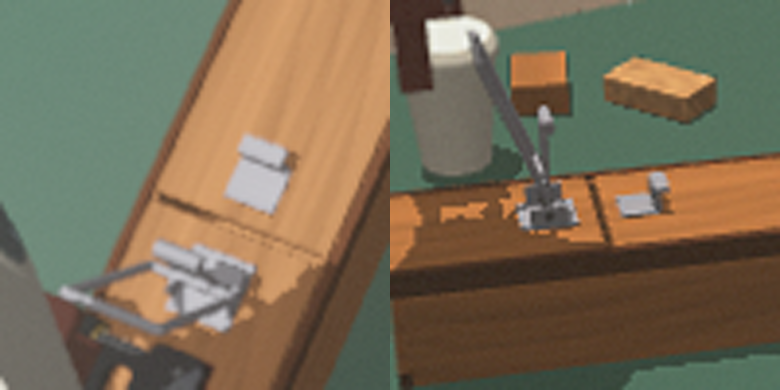

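The finger stands about 30 mm behind the bar and in line with it. I'll push the bail over.

>>> apply_moves(series=[[[-1.2,0,0,0,0,0,0],[-1.2,0,0,0,0,0,0],[-1.2,0,0,0,0,0,0],[-1.2,0,0,0,0,0,0],[-1.2,0,0,0,0,0,0],[-1.2,0,0,0,0,0,0],[-1.2,0,0,0,0,0,0],[-1.2,0,0,0,0,0,0],[-1.2,0,0,0,0,0,0],[-1.2,0,0,0,0,0,0],[-1.2,0,0,0,0,0,0],[0,0,0,0,0,0,0]]])

```text
t: 3.1
ee_pos: [535.0, 303.4, 208.7]
orientation: [0.479, 3.104, 0.001]
ft_force: [-0.4, 0.0, -0.3]
width: 0.7
```

>>> apply_moves(series=[[[0,0,0,0,0,0,0],[0,0,0,0,0,0,0],[0,0,0,0,0,0,0]]])

```text
t: 3.4
ee_pos: [532.9, 304.0, 208.7]
orientation: [-0.477, -3.105, 0.0]
ft_force: [-0.5, -0.8, 0.1]
width: 0.6
```

```bash
python3 look.py a2
```

```text
t 3.4 s,v,z [-2.890e+01  2.000e-01  2.087e+02] F [-0.5 -0.8  0.1] w 0.6408474055140796 y ang 72.52966777637921 z [-0. -0. -1.]
```

View pics/a2.png

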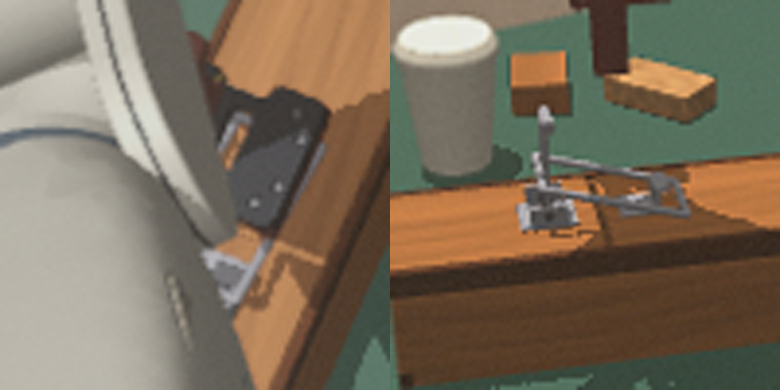

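The bail has fallen past the hook, and the lever is still up. I'll check numerically that the bar is beyond the hook at seat height, while moving the finger down in front of the lever.

>>> apply_moves(series=[[[0.8,0,0,0,0,0,0],[0.8,0,0,0,0,0,0],[0,0,1.5,0,0,0,0],[0,0,1.5,0,0,0,0],[0,0,1.5,0,0,0,0],[0,0,0,0,0,0,0],[0,0,0,0,0,0,0]]])

```text
t: 4.2
ee_pos: [517.9, 308.4, 162.6]
orientation: [-0.478, -3.104, 0.002]
ft_force: [0.2, 0.6, 0.1]
width: 0.5
```

```bash
python3 look.py a3; python3 - <<'E'
from h import *
H=np.array([560.4,295.1,0]);a=np.radians(-17.5);U=np.array([np.cos(a),np.sin(a),0]);V=np.array([-U[1],U[0],0])
s=ctrl.get_image("side")
for n,x,y,z in(("bar mid",684,195,94),("far end",680,178,94),("near end",688,212,94),("hook top",660,183,109)):
    p=onz(s,(200+(x-390)/3.9,150+y/3.9),z)-H;print(n,np.round([p@U,p@V],1))
E
```

```text
t 4.2 s,v,z [-4.450e+01 -1.000e-01  1.626e+02] F [0.2 0.6 0.1] w 0.4766051821979597 y ang 72.4904539045957 z [-0.002 -0.001 -1.   ]
bar mid [19.   0.9]
far end [20.6 27.8]
near end [ 17.4 -25.1]
hook top [ 1.2 -5.7]
```

View pics/a3.png

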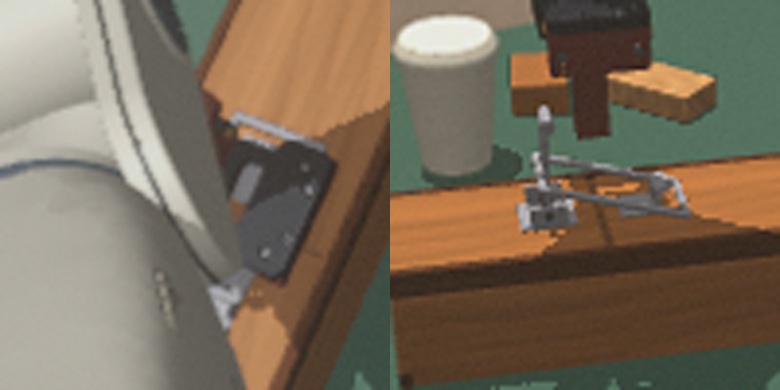

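The bar lies about 18 mm past the hook at lid height, 53 mm end to end, so it's hooked with slack. Next I'll press the lever, following an arc of about 50 mm radius.

>>> apply_moves(series=[[[1.3,0,0,0,0,0,0],[1.3,0,0,0,0,0,0],[0.7,0,0,0,0,0,0],[0.6,0,0,0,0,0,0],[0.6,0,0.15,0,0,0,0],[0.6,0,0.3,0,0,0,0],[0.5,0,0.35,0,0,0,0],[0.55,0,0.4,0,0,0,0],[0,0,0,0,0,0,0]]])

```text
t: 5.25
ee_pos: [458.7, 327.2, 151.0]
orientation: [-0.477, -3.104, 0.001]
ft_force: [0.2, 0.1, 0.1]
width: 0.5
```

```bash
python3 look.py a4
```

```text
t 5.25 s,v,z [-106.7    0.   151. ] F [0.2 0.1 0.1] w 0.47669229177506006 y ang 72.51752781006631 z [-0.001 -0.    -1.   ]
```

View pics/a4.png

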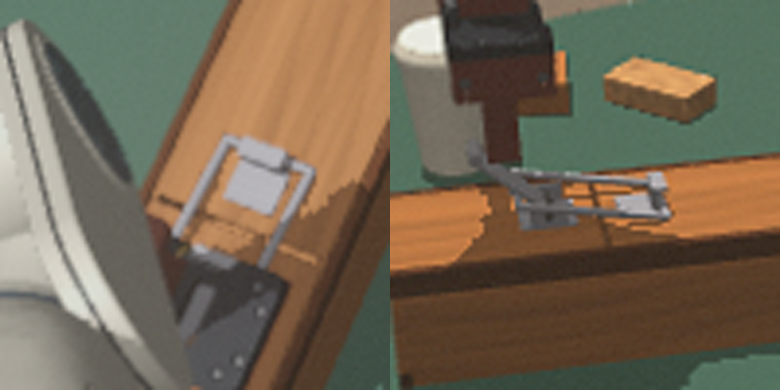

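The lever is about half over, and the bail is hooked behind the keeper. I'll keep going.

>>> apply_moves(series=[[[0.45,0,0.5,0,0,0,0],[0.4,0,0.5,0,0,0,0],[0.3,0,0.6,0,0,0,0],[0.2,0,0.6,0,0,0,0],[0.1,0,0.6,0,0,0,0],[0.1,0,0.4,0,0,0,0],[0,0,0.3,0,0,0,0],[0,0,0,0,0,0,0],[0,0,0,0,0,0,0]]])

```text
t: 6.25
ee_pos: [444.7, 331.8, 116.5]
orientation: [-0.478, -3.105, 0.0]
ft_force: [0.4, -0.6, 0.6]
width: 0.6
```

```bash
python3 look.py
```

```text
t 6.25 s,v,z [-121.4    0.2  116.5] F [ 0.4 -0.6  0.6] w 0.6394541961966411 y ang 72.50344116261668 z [-0. -0. -1.]
```

>>> apply_moves(series=[[[0,0,0.2,0,0,0,0],[0,0,0.1,0,0,0,0],[0,0,0,0,0,0,0]]])

```text
t: 6.55
ee_pos: [444.9, 331.9, 115.8]
orientation: [0.478, 3.105, 0.001]
ft_force: [-6.2, -4.4, 23.0]
width: 0.6
```

>>> apply_moves(series=[[[0,0,-1,0,0,0,0],[0,0,-3,0,0,0,0],[0,0,-4,0,0,0,0],[2,0,-4,0,0,0,0],[4.5,0,0,0,0,0,0],[4.5,0,0,0,0,0,0],[4,0,0,0,0,0,0],[0,0,0,0,0,0,0],[0,0,0,0,0,0,0],[0,0,0,0,0,0,0]]])

```text
t: 7.55
ee_pos: [302.6, 377.0, 233.8]
orientation: [0.478, 3.104, 0.001]
ft_force: [0.3, -1.4, 0.6]
width: 0.5
```

```bash
python3 look.py a5
```

```text
t 7.55 s,v,z [-270.5    0.6  233.8] F [ 0.3 -1.4  0.6] w 0.46998863375733013 y ang 72.48460362946925 z [ 0.001  0.    -1.   ]
```

View pics/a5.png

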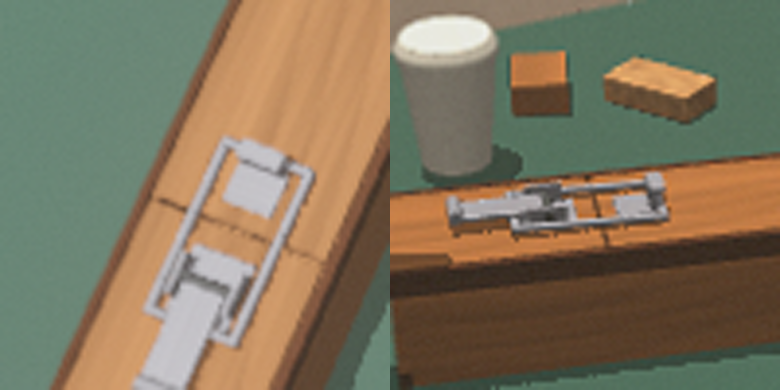

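The lever lies flat along the box, with its tip near (455,215) in the right half. The bail is straight and hooked under the keeper's lip, bar near (660,205). The gripper is clear, so I'm handing in.

```bash
python3 - <<'E'
from h import *
H=np.array([560.4,295.1,0]);a=np.radians(-17.5);U=np.array([np.cos(a),np.sin(a),0])
s=ctrl.get_image("side")
for n,x,y,z in(("tip",455,213,102),("bar",662,203,94)):
    print(n,(onz(s,(200+(x-390)/3.9,150+y/3.9),z)-H)@U)
print(ctrl.close_job())
E
```

```text
tip -143.42348672891544
bar 1.6895872368462732
the job is handed in; nothing more can be done
None
```

The long box's latch is closed. With the closed fingers I pushed the bail over until it fell behind the keeper's hook, then pressed the lever through an arc until it lay flat. The job was handed in after about 7.6 s of robot time; no verdict was reported.

- **On the way:** with the lever still upright, the bar lay about 18 mm past the hook at lid height. That is hooked with slack, as the first condition requires.
- **At the end:** the last picture shows the lever flat and the bail hooked under the keeper's lip. Measured from the hook along the box, the bar is at about +2 mm and the lever tip at about −143 mm, each with its height assumed. I did not measure the end heights separately.
- **Forces:** the last press met a firm stop at about 23 N with the fingertips at about 102 mm, the lever's flat height. The gripper then moved clear and nothing touched the robot.
- **Square box:** the arm never came near its latch. I did not measure it again at the end.

No check failed or disagreed with another.

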